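# Nest a used bearing on the three contacts of a bench comparator

## Task

Set the small ball bearing flat on the two rails of the dial comparator, in its open end, and nudge it in between the fixed anvil and the sprung spindle until its rim bears on the back stop, so that it sits on all three contacts and its wear can be read. Feel for the back stop and go gently: it is only finger-tight and must not be pushed with more than 10 N (about a kilogram), and the nut and the rubber bush near by are to stay where they are.

Things in the scene. Friction and masses are not known exactly. Their poses are not given: they have to be found in the camera images.
- small_bearing: the small ball bearing to be gauged: bright steel, 62 mm outside diameter, 17 mm thick, 0.2 kg, lying flat on the table at the start (two larger bearings lie farther off). Origin at the centre of its underside, z up. Handle it by the outer rim
- stand: dial comparator, a grey cross-shaped casting, fixed. Origin on the table, x from the open end in to the back stop, y from spindle to anvil, z up. Two ground rails along x, x -70 to +32 mm, y -18 to -10 and 10 to 18 mm, tops 26 mm high; casting round them 18 mm high, 62 mm wide, begins at x -73 mm. All posts 46 mm high, screw heads to 58 mm. Contact noses: balls of 6 mm radius, 34.5 mm high
- open_end (a point): point on the rails at x = -38 mm, y = 0 of the comparator, clear of all contacts: a good place for the bearing's centre when it is first laid down. Axes as the comparator's
- anvil: fixed contact. Origin: centre of its nose, at x = 0, y = +37 mm of the comparator, so that a bearing centred on x = 0 touches it at y = 0. Its post is at y +46 to +62 mm, x -13 to +13 mm
- spindle: sprung contact. Origin: nose centre, at x = 0, y = -31 mm when free; slides to -y, spring 2 N plus 0.3 N per mm. Gives way up to 6 mm as the bearing passes, and first shifts it up to 3 mm to the anvil. Passing takes 5 to 20 N, most with the bearing's centre near x = -14 mm, under 5 N after x = 0; friction holds the bearing where it is left. Post y -48 to -64 mm, dial on it to y -78 mm
- stop_post (a point): the back stop's post (starts at x = +50 mm, this point at +58 mm, y = 0, 34.5 mm high). The stop itself is a rod along x through it with a round nose towards the bearing, clamped by hand: the bearing meets it with its centre anywhere from x = +2 to +12 mm; the setting is not measured. Hard; at most 10 N
- nut: a bystander: big rusty hexagon nut, 46 x 52 mm, 23 mm high, lying flat, loose. Origin at the centre of its underside
- bush: a bystander: black rubber bush, 40 mm diameter, 50 mm high, standing, loose. Origin at the centre of its underside

How it is judged (in metres and radians):
At the end, for the whole second after the job is handed in: the small bearing lies flat on the rails (within 3 degrees and 2.5 mm), at rest, with anvil and spindle both pressing on it (over 0.3 N each) and its rim on the back stop (less than 1 mm short of it) (contact force between small_bearing and anvil above 0.3 N and contact force between small_bearing and spindle above 0.3 N and horizontal distance between small_bearing and back_stop below 0.038 m and angle between small_bearing's own z axis and vertical below 0.05 rad and z of small_bearing in the frame of stand between 0.0235 and 0.0285 m and linear speed of small_bearing below 0.01 m/s); the robot touches nothing.
It fails at once if the bearing is pushed against the back stop with more than 10 N (contact force between small_bearing and back_stop above 10 N).
It fails at once if the nut is shifted by more than 20 mm (distance of nut from where it was at the start of the episode above 0.02 m).
It fails at once if the rubber bush is shifted by more than 20 mm (distance of bush from where it was at the start of the episode above 0.02 m).
It also fails if it takes over 46 s, if anything falls off the work surface, if the arm or the gripper's body presses on something with over 40 N, if the wrist force passes 120 N, or if a joint passes its speed limit or range.

## Robot

A 6-joint arm with a two-finger parallel gripper is mounted at the origin on a cart in front of the work surface, level with it; the furniture and walls round the work are solid. World frame = base frame: x ahead of the robot, y to its left, z up, the work surface at z = 0. Lengths are in mm, angles in degrees, forces in N, time in s.
With the tool pointing down it reaches from about 300 to 850 mm from the base axis. Payload 4.2 kg.
Tool frame: the origin (TCP) lies midway between the tips of the shut fingers; the grasp point (between the pads) lies pinch_z behind it (pinch_z is the distance from the TCP to the grasp point, in mm); z points along the fingers, y is the line along which they close (so a half turn about z gives the same grasp; the last joint's range is limited). The gripper opens to 91 mm and grips with 3 to 60 N. Pads are 32 mm wide; open, the fingers measure 118 mm over their backs; the gripper's body (76 mm by 178 mm) begins 60 mm behind the grasp point.
Start: joints at [-74.427, 18.312, 89.639, -0, 72.044, -1.146], TCP at [165.418, -550.711, 190.276] pointing down, gripper open.
Joint ranges: [-177.97, 177.97], [-48.28, 115.42], [12.27, 149.76], [-77.06, 257.06], [2.81, 150.46], [-146.56, 146.56]. Speed limits (degrees/s): [147.25, 147.25, 180, 180, 180, 180].

## Interface

Orientations are given as [roll, pitch, yaw] about the fixed x, y, z axes, in that order (R = Rz(yaw) Ry(pitch) Rx(roll)).
In Python, from workcell import state, grab_frame, job_done, masks_of, landmark_of, pinch_z gives the robot as it stands. The module is installed in compiled form; this text tells all that it offers.
- The arm moves only by the tool move_arm, never from a script. Its argument "plan" is a list of rows, each an object of numbers: "x", "y", "z": the shift along the tool's x, y, z in mm; "rx", "ry", "rz": the turn, a rotation vector about the tool's x, y, z in rad. A call has 1 to 10 rows; each row shifts and turns the commanded pose from where the row before left it, along the tool's axes as they then stand; what a row does not reach is not made up. A row lasts 1/10 s, in which the tool goes at most 50 mm and 8.59 degrees, less where a joint would pass 70% of its speed; a pose out of reach is approached as far as the arm can. A call is refused whole if a number of a shift passes 50 or a number of a turn 0.15, either way. A call with a gripper value outside its range is refused whole. "grip" is the opening, from 0 (shut) to 1 (fully open), set as the call begins (left out, the last holds). The fingers move at their own pace and stop on an object; "squeeze" is the grip in N (left out, the last holds). Time passes only in rows, so rows that do not move let the fingers close. It gives the time, the measured TCP pose, the force, the opening and the grip force at its end, in the units of the state.
- state(): the state, without advancing time (a new reading comes with each control period).
- grab_frame(name): name is "side" or "top" or "wrist"; returns a dict with "img" (400x640x3 uint8, red, green, blue), "z_map" (400x640 float32, mm along the optical axis (not along the pixel's ray), 0 where there is no reading), "fx", "fy", "cx", "cy" (pixels), "rvec" (rotation vector, rad) and "tvec" (3), from world to camera coordinates, as OpenCV has them. Camera axes: x right, y down, z forward; pixel columns grow to the right and rows downward; lengths in mm; the calibration is good to about 2 mm. A picture is of the moment at which its call begins.
- job_done(): hands the job in; it is judged then, once.
Trained networks look in the newest picture that a camera, given by its name, has taken for a name from the list of things; names that differ only in an ending like _2 or _b are one class to them, and where a whole thing is asked for, a point or a joint stands for the part that bears it (a point fixed in the world has none). Each returns a list of dicts, best first, with "p" (0 to 1); they miss things now and then, are a little off and sometimes report something else, mostly with a low value. They report only what shows in the picture. A call takes as long as a camera call.
- masks_of(camera, label): "pixels" (400x640 bool, what is visible of it) and "box" ([centre column, centre row, width, height] in pixels, round what is visible of it).
- landmark_of(camera, label): "point" ([column, row] in pixels: a listed point, or the origin of a listed thing).
The state is a dict: "time_s": time; "qpos": joint angles; "qvel": joint speeds; "effort": joint torques, N m; "ee_pos": TCP position; "ee_rot": TCP orientation; "force": force on the tool from outside, world axes, zero at the start; "torque": the same for the moment, N m; "gripper_width": finger opening in mm; "gripper_force": force on a finger pad.
Only numpy, scipy, OpenCV 4.12 (cv2) and the standard library are available. Lean on these libraries where they do the work, as an engineer would, in place of code of your own. Each camera call takes 0.05 s, during which the arm holds its last target. There are 200 camera calls.

## Working session

There is one attempt and no reset: what is moved stays moved. The work goes in short steps, Python scripts to look and compute and a tool call to move; the robot and the scene stay as the last step left them, time stands still between calls to the robot, and variables do not carry over. Pictures are saved under pics/ and viewed, at most 10 in all, crops included, and the job is handed in when it is done.

Besides the shell and the picture viewer there is one more tool, called after "Call:" as name(argument=value, ...) on one line, values as JSON. move_arm: Moves the arm, as the interface text tells. Its arguments: {"type":"object","properties":{"plan":{"type":"array","items":{"type":"object","properties":{"x":{"type":"number"},"y":{"type":"number"},"z":{"type":"number"},"rx":{"type":"number"},"ry":{"type":"number"},"rz":{"type":"number"}}}},"grip":{"type":"number"},"squeeze":{"type":"number"}},"required":["plan"]}

```bash
mkdir -p pics; cat > h.py <<'E'
import numpy as np, cv2
from workcell import state, grab_frame, job_done, masks_of, landmark_of, pinch_z
def save(f,n): cv2.imwrite('pics/'+n,f['img'][:,:,::-1])
def RT(f): return cv2.Rodrigues(np.array(f['rvec'],float))[0], np.array(f['tvec'],float).ravel()
def cloud(f,m=None):
    z=f['z_map']; ok=z>0
    if m is not None: ok=ok&m
    v,u=np.nonzero(ok); d=z[v,u]
    P=np.stack([(u-f['cx'])/f['fx']*d,(v-f['cy'])/f['fy']*d,d],1)
    R,t=RT(f); return (P-t)@R
def ray(f,p,h):
    R,t=RT(f); d=R.T@np.array([(p[0]-f['cx'])/f['fx'],(p[1]-f['cy'])/f['fy'],1]); o=-R.T@t
    return o+d*(h-o[2])/d[2]
E
python3 - <<'E'
from h import *
print(pinch_z, state())
H=dict(small_bearing=0,stand=0,open_end=26,anvil=34.5,spindle=34.5,stop_post=34.5,nut=0,bush=0)
ims=[]
for c in ['side','top']:
    f=grab_frame(c); ims.append(f['img']); print(c, 'cam',-RT(f)[0].T@RT(f)[1])
    for l,h in H.items():
        r=landmark_of(c,l)
        for q in r[:3]: print(l,round(q['p'],2),np.round(q['point']),np.round(ray(f,q['point'],h),1))
    for l in ['small_bearing','stand','nut','bush']:
        for q in masks_of(c,l)[:3]:
            P=cloud(f,q['pixels']); print('mask',l,round(q['p'],2),np.round(q['box']),np.round(np.percentile(P,[2,50,98],axis=0),0).tolist())
    save(f,c+'0.png')
E
```

```text
18.8 {'time_s': 0.0, 'qpos': array([-7.44282759e+01,  1.83515300e+01,  8.97084257e+01, -1.50895397e-03,
        7.20418373e+01, -1.14817572e+00]), 'qvel': array([ 0.00027621, -0.0801088 , -0.0568375 ,  0.04470509, -0.04510614,
        0.05199259]), 'effort': array([-1.97730013e-03, -4.12461126e+01, -2.31974316e+01,  7.25388480e-02,
        4.58487484e-02, -1.52128923e-04]), 'ee_pos': array([ 165.2451274 , -550.1653326 ,  189.40773679]), 'ee_rot': array([-1.79898199e+02, -6.05411695e-04,  1.67203658e+01]), 'force': array([ 0.6276417 , -0.22692381, -0.0536687 ]), 'torque': array([-0.00891664, -0.04729847, -0.03555846]), 'gripper_force': 0.0, 'gripper_width': 91.0426838251215}
side cam [ 486.53370661 -235.88897021  641.77007577]
small_bearing 0.69 [299. 221.] [468.8 393.7   0. ]
stand 0.97 [339. 258.] [554.3 269.5   0. ]
open_end 0.58 [340. 238.] [560.2 304.8  26. ]
anvil 0.47 [358. 242.] [597.7 281.4  34.5]
spindle 0.52 [332. 247.] [538.6 272.1  34.5]
spindle 0.36 [360. 242.] [602.4 281.9  34.5]
stop_post 0.69 [348. 265.] [567.9 221.3  34.5]
nut 0.41 [292. 255.] [449.8 286.    0. ]
bus
[... 502 characters left out ...]
en_end 0.87 [368. 192.] [557.2 299.6  26. ]
anvil 0.35 [382. 174.] [595.1 274.8  34.5]
spindle 0.58 [383. 210.] [523.9 270.1  34.5]
bush 0.79 [220. 210.] [501.8 588.7   0. ]
mask small_bearing 0.78 [318. 239.  34.  35.] [[435.0, 360.0, -0.0], [463.0, 388.0, 15.0], [492.0, 414.0, 20.0]]
mask stand 0.56 [385. 193.  84.  72.] [[487.0, 202.0, 14.0], [558.0, 268.0, 20.0], [616.0, 336.0, 55.0]]
mask nut 0.69 [375. 245.  30.  22.] [[430.0, 256.0, 0.0], [453.0, 278.0, 23.0], [474.0, 300.0, 26.0]]
mask nut 0.44 [390. 195.  85.  76.] [[487.0, 203.0, 14.0], [557.0, 269.0, 20.0], [616.0, 337.0, 55.0]]
mask bush 0.97 [216. 208.  22.  25.] [[483.0, 577.0, 10.0], [500.0, 592.0, 47.0], [520.0, 613.0, 52.0]]
```

```bash
python3 - <<'E'
from h import *
a=cv2.imread('pics/top0.png')[130:330,180:460]; b=cv2.imread('pics/side0.png')[140:300,250:410]
cv2.imwrite('pics/a.png',cv2.resize(a,None,fx=2.8,fy=2.8,interpolation=cv2.INTER_CUBIC))
cv2.imwrite('pics/b.png',cv2.resize(b,None,fx=3.7,fy=3.7,interpolation=cv2.INTER_CUBIC))
E
```

```text
(no output)
```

View pics/a.png

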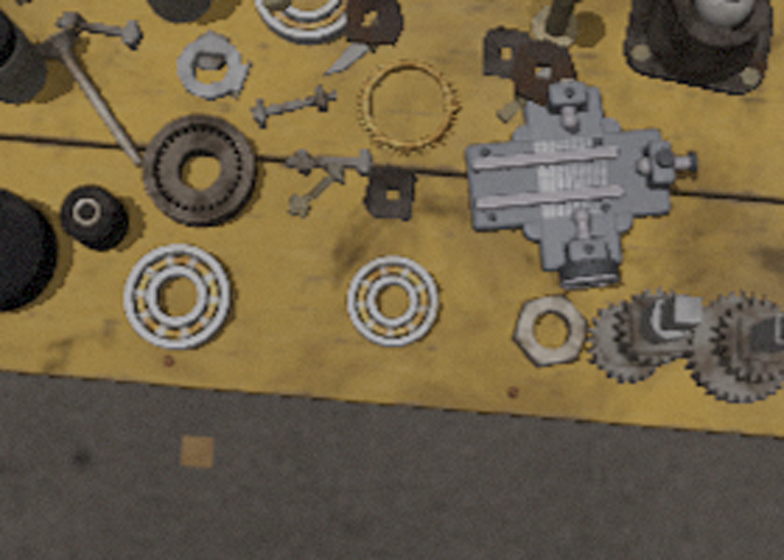

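View pics/b.png

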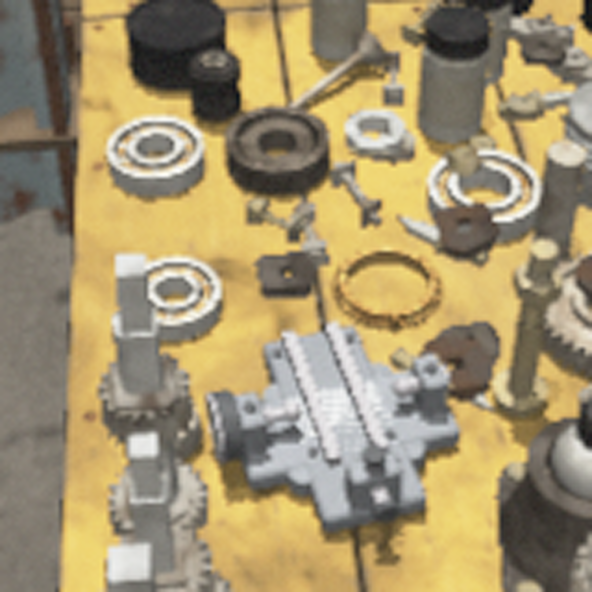

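The top view shows the bearing at about px (320, 238). The comparator is at about (385, 195), with its open end to the left (+y), the stop to the right, and the spindle and dial towards the robot. The nut is at (376, 248), and the side view agrees. Next I'll measure the rails and the obstacles along the path.

```bash
python3 - <<'E'
from h import *
f=grab_frame('top'); P=cloud(f)
f2=grab_frame('side'); P2=cloud(f2)
A=np.vstack([P,P2])
for x0,x1 in [(100,300),(300,400),(400,450),(450,500),(500,560),(560,640)]:
    print(x0,[ (y,int(np.percentile(s[:,2],99.7))) if len(s:=A[(A[:,0]>x0)&(A[:,0]<x1)&(A[:,1]>y)&(A[:,1]<y+100)&(A[:,2]<500)])>5 else (y,None) for y in range(-600,600,100)])
m=masks_of('top','small_bearing')[0]['pixels']
B=cloud(f,m); b=B[B[:,2]>12]; (c,r)=cv2.minEnclosingCircle(b[:,:2].astype(np.float32)); print('bearing',c,r,np.median(b[:,2]))
# near bearing
N=P[(np.hypot(P[:,0]-463,P[:,1]-386)<70)&(np.hypot(P[:,0]-463,P[:,1]-386)>36)&(P[:,2]>5)]
print(np.round(N[::4]).astype(int).tolist())
# rails: bright points on stand at z~26
v,u=np.nonzero(f['z_map']>0); I=f['img'][v,u].astype(int).min(1)
s=(P[:,0]>500)&(P[:,0]<620)&(P[:,1]>200)&(P[:,1]<345)&(P[:,2]>10)&(P[:,2]<34)&(I>150)
q=P[s]; print(len(q)); (cc,sz,an)=cv2.minAreaRect(q[:,:2].astype(np.float32)); print(cc,sz,an,np.percentile(q[:,2],[10,50,90]))
E
```

```text
100 [(-600, -709), (-500, -709), (-400, -709), (-300, -708), (-200, -493), (-100, 292), (0, 309), (100, 2), (200, -709), (300, -706), (400, -707), (500, -709)]
300 [(-600, -709), (-500, -708), (-400, -708), (-300, 2), (-200, 57), (-100, 4), (0, 3), (100, 3), (200, 3), (300, 2), (400, 3), (500, 3)]
400 [(-600, -691), (-500, -708), (-400, -708), (-300, 10), (-200, 57), (-100, 5), (0, 235), (100, 161), (200, 201), (300, 20), (400, 18), (500, 22)]
450 [(-600, None), (-500, None), (-400, None), (-300, 53), (-200, 191), (-100, 119), (0, 236), (100, 161), (200, 201), (300, 20), (400, 20), (500, 50)]
500 [(-600, None), (-500, None), (-400, None), (-300, 14), (-200, 191), (-100, 121), (0, 139), (100, 82), (200, 48), (300, 28), (400, 31), (500, 51)]
560 [(-600, None), (-500, None), (-400, None), (-300, 5), (-200, 110), (-100, 148), (0, 149), (100, 41), (200, 58), (300, 32), (400, 28), (500, 31)]
bearing (463.92987060546875, 386.6705322265625) 30.998891830444336 16.59166580307353
[[533, 393, 24], [530, 399, 22], [531, 391, 24], [531, 383, 23], [528, 408, 22], [528, 401, 21], [529, 393, 20], [530, 385, 21], [526, 410, 17], [526, 402, 21], [526, 395, 23], [528, 387, 19], [527, 379, 25], [524, 402, 23], [525, 394, 23], [526, 387, 21], [526, 379, 21], [522, 400, 22], [523, 392, 21], [524, 385, 22], [520, 404, 21], [521, 396, 19], [521, 388, 23], [522, 381, 23], [522, 380, 14], [411, 352, 5]]
208
(556.389892578125, 289.36993408203125) (53.14760208129883, 88.99224853515625) 7.6984076499938965 [17.1509239  19.66048606 27.42542643]
```

```bash
python3 - <<'E'
from h import *
f=grab_frame('top'); P=cloud(f)
f2=grab_frame('side'); P2=cloud(f2)
for Q in (P,P2):
  s=Q[(Q[:,2]>70)&(Q[:,2]<400)&(Q[:,0]>350)&(Q[:,0]<750)&(Q[:,1]>-50)&(Q[:,1]<480)]
  k=np.round(s[:,:2]/20).astype(int)*20
  d={}
  for a,z in zip(map(tuple,k.tolist()),s[:,2]): d.setdefault(a,[]).append(z)
  print({a:(len(z),int(max(z))) for a,z in sorted(d.items()) if len(z)>2})
E
```

```text
{(420, 20): (6, 95), (420, 40): (30, 96), (420, 220): (28, 117), (420, 240): (7, 114), (440, 20): (90, 236), (440, 40): (471, 237), (440, 60): (154, 160), (440, 140): (83, 163), (440, 160): (79, 161), (440, 200): (32, 120), (440, 220): (187, 202), (440, 240): (189, 199), (460, 20): (16, 237), (460, 40): (391, 238), (460, 60): (181, 161), (460, 140): (35, 164), (460, 160): (122, 162), (460, 220): (64, 202), (460, 240): (142, 199), (480, 20): (5, 157), (480, 40): (60, 160), (480, 60): (3, 86), (480, 220): (12, 115), (500, 80): (8, 83), (500, 100): (46, 84), (500, 120): (8, 82), (520, 0): (3, 86), (520, 20): (24, 88), (520, 40): (51, 88), (520, 60): (101, 90), (520, 80): (86, 87), (520, 100): (21, 83), (540, -20): (60, 107), (540, 0): (98, 128), (540, 20): (182, 138), (540, 40): (177, 140), (540, 60): (78, 139), (560, -40): (99, 110), (560, -20): (88, 108), (560, 0): (67, 134), (560, 20): (36, 136), (560, 40): (6, 139), (560, 60): (137, 141), (560, 80): (18, 135), (580, -40): (61, 110), (580, 0): (89, 130), (580, 20): (105, 128), (580, 40): (47, 114), (580, 60): (86, 138), (580, 80): (2
[... 4260 characters left out ...]
, 131), (680, 300): (5, 130), (700, -40): (245, 129), (700, -20): (202, 142), (700, 0): (62, 142), (700, 20): (59, 115), (700, 40): (210, 140), (700, 60): (16, 140), (700, 100): (98, 122), (700, 120): (23, 123), (700, 160): (58, 87), (700, 180): (59, 93), (700, 200): (14, 75), (700, 420): (3, 86), (720, -40): (191, 123), (720, -20): (176, 131), (720, 0): (150, 135), (720, 20): (152, 134), (720, 40): (81, 135), (720, 60): (43, 119), (720, 80): (110, 120), (720, 100): (53, 120), (720, 400): (66, 91), (720, 420): (42, 91), (740, -40): (416, 130), (740, -20): (159, 131), (740, 0): (138, 114), (740, 20): (9, 113), (740, 60): (13, 83), (740, 80): (68, 95), (740, 400): (7, 91), (740, 420): (7, 91)}
```

```bash
python3 - <<'E'
from h import *
from scipy.spatial.transform import Rotation as Ro
N=26
th=np.linspace(-73.3,39.8,N+1); r=np.interp(th,[-73.3,-50,15,39.8],[575,460,460,604])
yaw=np.linspace(16.7,186.7,N+1); z=np.interp(np.arange(N+1),[0,3,N-2,N],[189.4,290,290,270])
P=np.stack([r*np.cos(np.radians(th)),r*np.sin(np.radians(th)),z],1)
for i in range(N):
    R=Ro.from_euler('xyz',[180,0,yaw[i]],degrees=True); s=R.inv().apply(P[i+1]-P[i])
    print(np.round(s).astype(int).tolist(),round(-np.radians(yaw[i+1]-yaw[i]),3))
E
```

```text
[42, -23, -34] -0.114
[41, -21, -34] -0.114
[40, -20, -34] -0.114
[39, -18, 0] -0.114
[39, -17, 0] -0.114
[36, -2, 0] -0.114
[34, 7, 0] -0.114
[34, 8, 0] -0.114
[34, 9, 0] -0.114
[33, 11, 0] -0.114
[33, 12, 0] -0.114
[32, 13, 0] -0.114
[32, 14, 0] -0.114
[31, 15, 0] -0.114
[31, 17, 0] -0.114
[30, 18, 0] -0.114
[29, 19, 0] -0.114
[29, 20, 0] -0.114
[28, 21, 0] -0.114
[27, 22, 0] -0.114
[15, 37, 0] -0.114
[9, 44, 0] -0.114
[9, 46, 0] -0.114
[9, 47, 0] -0.114
[8, 49, 10] -0.114
[7, 51, 10] -0.114
```

Call:
move_arm(plan=[{"x": 32, "y": -17, "z": -33, "rz": -0.09}, {"x": 32, "y": -16, "z": -33, "rz": -0.09}, {"x": 32, "y": -15, "z": -33, "rz": -0.09}, {"x": 40, "y": -18, "rz": -0.114}, {"x": 40, "y": -17, "rz": -0.114}, {"x": 36, "y": -2, "rz": -0.114}, {"x": 34, "y": 7, "rz": -0.114}, {"x": 34, "y": 8, "rz": -0.114}, {"x": 34, "y": 9, "rz": -0.114}])

```text
schema error: expected keys x, y, z, rx, ry, rz
```

Call:
move_arm(plan=[{"x": 32, "y": -17, "z": -33, "rx": 0, "ry": 0, "rz": -0.09}, {"x": 32, "y": -16, "z": -33, "rx": 0, "ry": 0, "rz": -0.09}, {"x": 32, "y": -15, "z": -33, "rx": 0, "ry": 0, "rz": -0.09}, {"x": 40, "y": -18, "z": 0, "rx": 0, "ry": 0, "rz": -0.114}, {"x": 40, "y": -17, "z": 0, "rx": 0, "ry": 0, "rz": -0.114}, {"x": 36, "y": -2, "z": 0, "rx": 0, "ry": 0, "rz": -0.114}, {"x": 34, "y": 7, "z": 0, "rx": 0, "ry": 0, "rz": -0.114}, {"x": 34, "y": 8, "z": 0, "rx": 0, "ry": 0, "rz": -0.114}, {"x": 34, "y": 9, "z": 0, "rx": 0, "ry": 0, "rz": -0.114}])

```text
time_s: 2.45
ee_pos: [380.1, -293.7, 289.4]
ee_rot: [180.0, 0.0, 71.6]
force: [-0.5, 0.2, -0.5]
gripper_width: 90.9
gripper_force: 0.0
```

```bash
cat > pl.py <<'E'
import sys,json
from h import *
from scipy.spatial.transform import Rotation as Ro
N=18; s=state(); p=s['ee_pos']; y0=s['ee_rot'][2]
th=np.linspace(np.degrees(np.arctan2(p[1],p[0])),39.8,N+1); r=np.interp(th,[th[0],-20,5,39.8],[np.hypot(p[0],p[1]),460,460,604])
yaw=np.linspace(y0,186.5,N+1)
P=np.stack([r*np.cos(np.radians(th)),r*np.sin(np.radians(th)),p[2]+0*th],1)
for i in range(N):
    R=Ro.from_euler('xyz',[180,0,yaw[i]],degrees=True); s=R.inv().apply(P[i+1]-P[i])
    print(np.round(s).astype(int).tolist(),round(-np.radians(yaw[i+1]-yaw[i]),3))
E
python3 pl.py
```

```text
[36, 6, 0] -0.111
[35, 7, 0] -0.111
[35, 8, 0] -0.111
[34, 9, 0] -0.111
[31, 14, 0] -0.111
[31, 16, 0] -0.111
[30, 17, 0] -0.111
[29, 18, 0] -0.111
[29, 19, 0] -0.111
[27, 21, 0] -0.111
[17, 36, 0] -0.111
[17, 37, 0] -0.111
[16, 39, 0] -0.111
[16, 40, 0] -0.111
[15, 42, 0] -0.111
[15, 43, 0] -0.111
[14, 45, 0] -0.111
[13, 46, 0] -0.111
```

Call:
move_arm(plan=[{"x": 36, "y": 6, "z": 0, "rx": 0, "ry": 0, "rz": -0.111}, {"x": 35, "y": 7, "z": 0, "rx": 0, "ry": 0, "rz": -0.111}, {"x": 35, "y": 8, "z": 0, "rx": 0, "ry": 0, "rz": -0.111}, {"x": 34, "y": 9, "z": 0, "rx": 0, "ry": 0, "rz": -0.111}, {"x": 31, "y": 14, "z": 0, "rx": 0, "ry": 0, "rz": -0.111}, {"x": 31, "y": 16, "z": 0, "rx": 0, "ry": 0, "rz": -0.111}, {"x": 30, "y": 17, "z": 0, "rx": 0, "ry": 0, "rz": -0.111}, {"x": 29, "y": 18, "z": 0, "rx": 0, "ry": 0, "rz": -0.111}, {"x": 29, "y": 19, "z": 0, "rx": 0, "ry": 0, "rz": -0.111}, {"x": 27, "y": 21, "z": 0, "rx": 0, "ry": 0, "rz": -0.111}])

```text
time_s: 3.45
ee_pos: [459.3, 42.8, 289.3]
ee_rot: [180.0, 0.0, 135.2]
force: [0.9, -0.2, 0.0]
gripper_width: 91.3
gripper_force: 0.0
```

Call:
move_arm(plan=[{"x": 17, "y": 36, "z": 0, "rx": 0, "ry": 0, "rz": -0.111}, {"x": 17, "y": 37, "z": 0, "rx": 0, "ry": 0, "rz": -0.111}, {"x": 16, "y": 39, "z": 0, "rx": 0, "ry": 0, "rz": -0.111}, {"x": 16, "y": 40, "z": 0, "rx": 0, "ry": 0, "rz": -0.111}, {"x": 15, "y": 42, "z": 0, "rx": 0, "ry": 0, "rz": -0.111}, {"x": 15, "y": 43, "z": 0, "rx": 0, "ry": 0, "rz": -0.111}, {"x": 14, "y": 45, "z": 0, "rx": 0, "ry": 0, "rz": -0.111}, {"x": 13, "y": 46, "z": 0, "rx": 0, "ry": 0, "rz": -0.111}])

```text
time_s: 4.25
ee_pos: [466.9, 387.0, 289.0]
ee_rot: [-180.0, 0.0, -173.9]
force: [1.0, 0.3, 0.5]
gripper_width: 91.0
gripper_force: 0.0
```

```bash
python3 - <<'E'
from h import *
s=state(); print(s['time_s'],s['ee_pos'],s['ee_rot'],s['qpos'])
H=dict(small_bearing=0,stand=0,open_end=26,anvil=34.5,spindle=34.5,stop_post=34.5,nut=0)
f=grab_frame('wrist'); save(f,'w1.png'); print('cam',-RT(f)[0].T@RT(f)[1])
for l,h in H.items():
    for q in landmark_of('wrist',l)[:2]: print(l,round(q['p'],2),np.round(q['point']),np.round(ray(f,q['point'],h),1))
for q in masks_of('wrist','small_bearing')[:2]:
    B=cloud(f,q['pixels']); b=B[(B[:,2]>12)&(B[:,2]<22)]; print(q['box'],cv2.minEnclosingCircle(b[:,:2].astype(np.float32)),np.median(b[:,2]))
E
```

```text
4.25 [466.87652647 386.99102792 288.9948132 ] [-1.79985738e+02  1.77483581e-02 -1.73901650e+02] [ 3.85812808e+01  1.89032594e+01  7.47646977e+01 -2.16067621e-02
  8.63247308e+01 -5.75156836e+01]
cam [399.25704041 380.14827002 483.40673505]
small_bearing 0.63 [314. 165.] [465.6 382.5   0. ]
stand 0.87 [237. 218.] [561.1 271.5   0. ]
open_end 0.58 [257. 224.] [557.4 308.1  26. ]
spindle 0.66 [228. 206.] [531.7 265.3  34.5]
stop_post 0.81 [192. 227.] [570.  214.8  34.5]
nut 0.81 [245. 149.] [452.  278.4   0. ]
[317.5, 168.7, 41.7, 48.3] ((464.1842956542969, 387.6932373046875), 30.927616119384766) 16.059658123980327
```

View pics/w1.png

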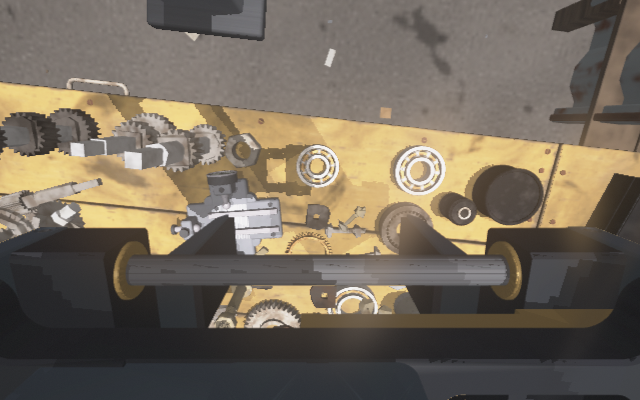

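```bash
cat > fit.py <<'E'
from h import *
from scipy.optimize import minimize
from scipy.ndimage import map_coordinates, gaussian_filter
def grid(x0,x1,y0,y1,h,n=60,m=6):
    a,b=np.meshgrid(np.linspace(x0,x1,n),np.linspace(y0,y1,m)); return np.stack([a.ravel(),b.ravel(),0*a.ravel()+h],1)
# (region, height, sign); rails bright, the casting beside and the ends dark
ins=[grid(-69,31,s*14-3,s*14+3,26) for s in (1,-1)]
out=[grid(-69,31,s*22-2,s*22+2,18) for s in (1,-1)]+[grid(-69,31,-7,7,18)]+[grid(-84,-76,-18,18,0,6,20)]+[grid(35,40,s*14-3,s*14+3,18,6,6) for s in (1,-1)]
def score(f,g):
    R,t=RT(f)
    def val(G,p):
        c,s=np.cos(p[2]),np.sin(p[2]); W=np.stack([p[0]+c*G[:,0]-s*G[:,1],p[1]+s*G[:,0]+c*G[:,1],G[:,2]],1)
        C=W@R.T+t; return map_coordinates(g,[C[:,1]/C[:,2]*f['fy']+f['cy'],C[:,0]/C[:,2]*f['fx']+f['cx']],order=1,mode='nearest').mean()
    w=[.22,.22,.3,.1,.08,.08]
    return lambda p: -sum(val(G,p) for G in ins)/2+sum(a*val(G,p) for a,G in zip(w,out))
def gimg(f): return gaussian_filter(f['img'][:,:,2].astype(float),0.6)   # blue: the yellow table is dark in it
def fit(fs,p0=(560,270,np.radians(-84))):
    S=[score(f,gimg(f)) for f in fs]; best=None
    for dx in (-8,0,8):
        for dy in (-8,0,8):
            for da in (-4,0,4):
                r=minimize(lambda q:sum(s((q[0],q[1],q[2]/50)) for s in S),[p0[0]+dx,p0[1]+dy,(p0[2]+np.radians(da))*50],method='Nelder-Mead')
                if best is None or r.fun<best.fun: best=r
    return np.round([best.x[0],best.x[1],np.degrees(best.x[2]/50),best.fun],2)
E
python3 - <<'E'
from fit import *
fs=[grab_frame(c) for c in ('top','side')]
print(fit(fs[:1]),fit(fs[1:]),fit(fs))
from scipy.spatial import cKDTree
for f in fs:
    P=cloud(f); h=P[(P[:,2]>40)&(P[:,2]<62)&(abs(P[:,0]-557)<90)&(abs(P[:,1]-262)<75)]
    for n,p in dict(anvil=(600,274),spin=(500,264),stop=(566,210)).items():
        k=h[np.hypot(h[:,0]-p[0],h[:,1]-p[1])<28]; print(n,len(k),np.round(np.percentile(k,[5,50,95],axis=0),0).tolist())
E
```

```text
[557.73 305.09 -64.34 -13.67] [566.57 256.57 -78.79 -35.81] [550.9  263.17 -76.53 -34.49]Traceback (most recent call last):
  File "<stdin>", line 8, in <module>
    return _quantile_unchecked(
        a, q, axis, out, overwrite_input, method, keepdims, weights)
    return _ureduce(a,
                    func=_quantile_ureduce_func,
    ...<5 lines>...
                    overwrite_input=overwrite_input,
                    method=method)
    r = func(a, **kwargs)
    result = _quantile(arr,
                       quantiles=q,
    ...<2 lines>...
                       out=out,
                       weights=wgt)
    slices_having_nans = np.isnan(arr[-1, ...])
                                  ~~~^^^^^^^^^
IndexError: index -1 is out of bounds for axis 0 with size 0
```

Call:
move_arm(grip=0.85, plan=[{"x": 3, "y": 0, "z": 40, "rx": 0, "ry": 0, "rz": 0}, {"x": 0, "y": 0, "z": 40, "rx": 0, "ry": 0, "rz": 0}, {"x": 0, "y": 0, "z": 40, "rx": 0, "ry": 0, "rz": 0}, {"x": 0, "y": 0, "z": 40, "rx": 0, "ry": 0, "rz": 0}])

```text
time_s: 5.2
ee_pos: [464.4, 384.2, 128.2]
ee_rot: [180.0, 0.1, -174.2]
force: [0.2, -0.2, -0.5]
gripper_width: 77.4
gripper_force: 0.0
```

Call:
move_arm(plan=[{"x": 0, "y": 3, "z": 40, "rx": 0, "ry": 0, "rz": 0}, {"x": 0, "y": 0, "z": 40, "rx": 0, "ry": 0, "rz": 0}, {"x": 0, "y": 0, "z": 25, "rx": 0, "ry": 0, "rz": 0}, {"x": 0, "y": 0, "z": 0, "rx": 0, "ry": 0, "rz": 0}])

```text
time_s: 5.6
ee_pos: [461.6, 385.4, 20.6]
ee_rot: [-179.7, -0.4, -174.2]
force: [0.1, 0.2, -0.5]
gripper_width: 77.4
gripper_force: 0.0
```

```bash
python3 - <<'E'
from fit import *
import pickle
fs=[]
for c in ('top','side'):
    f=dict(grab_frame(c)); save(f,c+'1.png'); f['img']=cv2.imread(f'pics/{c}0.png')[:,:,::-1]; fs.append(f)
pickle.dump(fs,open('fs.pkl','wb'))
print(fit(fs[:1]),fit(fs[1:]),fit(fs))
f=grab_frame('top'); P=cloud(f); 
g=[cv2.imread(f'pics/{c}0.png')[a:b,d:e] for c,a,b,d,e in (('top',150,240,335,435),('side',222,292,298,378))]
cv2.imwrite('pics/c.png',np.hstack([cv2.resize(x,(400,400*x.shape[0]//x.shape[1]//10*10),interpolation=cv2.INTER_CUBIC)[:350] for x in g]))
E
```

```text
[563.69 266.77 -78.38 -22.26] [578.57 231.81 -83.41 -33.61] [575.15 232.02 -76.34 -56.64]
```

View pics/c.png

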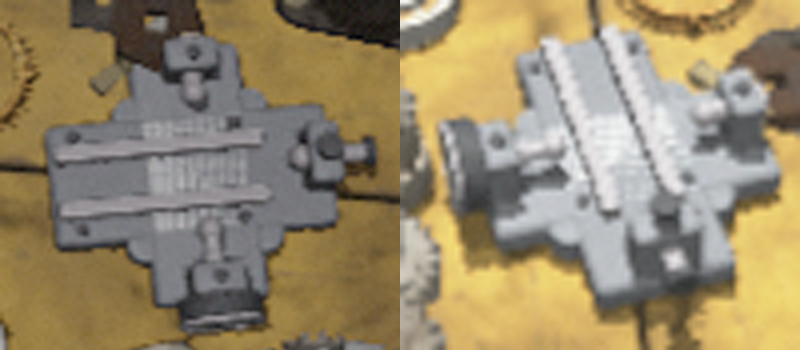

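Call:
move_arm(plan=[{"x": 0, "y": 0, "z": 0, "rx": 0, "ry": 0, "rz": 0}, {"x": 0, "y": 0, "z": 0, "rx": 0, "ry": 0, "rz": 0}])

```text
time_s: 5.95
ee_pos: [464.7, 388.5, 26.0]
ee_rot: [179.9, 0.2, -174.2]
force: [-0.5, 0.6, 0.2]
gripper_width: 77.2
gripper_force: 0.0
```

The crop shows all four rail ends clearly in both views. I'll solve the comparator pose from them.

```bash
python3 - <<'E'
from h import *
import pickle
fs=pickle.load(open('fs.pkl','rb'))
M=np.array([[-70,14],[32,14],[-70,-14],[32,-14]],float)
px=[[(335+x/4-.4,150+y/4-.4) for x,y in [(55,154),(266,135),(62,210),(270,190)]],
    [(298+x/5-.4,222+y/5-.4) for x,y in [(209,30),(278,190),(145,42),(210,208)]]]
def rig(A,B):
    a,b=A-A.mean(0),B-B.mean(0); th=np.arctan2((a[:,0]*b[:,1]-a[:,1]*b[:,0]).sum(),(a*b).sum())
    R=np.array([[np.cos(th),-np.sin(th)],[np.sin(th),np.cos(th)]]); t=B.mean(0)-R@A.mean(0)
    return t,np.degrees(th),np.round(B-(A@R.T+t),1)
W=[]
for f,p in zip(fs,px):
    w=np.array([ray(f,q,26)[:2] for q in p]); W.append(w); t,a,e=rig(M,w); print(np.round(w,1).tolist(),t,a,e.tolist())
t,a,e=rig(M,(W[0]+W[1])/2); print(t,a,e.tolist())
for i in range(6): s=state(); print(s['time_s'],s['ee_pos'],s['qpos'][:3])
for i in range(3):
  grab_frame('wrist'); s=state(); print(s['time_s'],s['ee_pos'],s['ee_rot'],s['force'])
E
```

```text
[[562.5, 338.2], [580.6, 235.8], [534.9, 332.8], [553.3, 232.6]] [561.14727353 266.13083429] -79.87787918802555 [[-0.2, 0.7], [0.1, -1.3], [-0.2, 0.2], [0.3, 0.4]]
[[563.0, 336.9], [581.6, 241.4], [532.7, 332.1], [551.6, 234.5]] [560.86674955 267.56494466] -79.015749599656 [[1.8, -2.1], [0.9, 2.5], [-1.1, -1.5], [-1.6, 1.1]]
[561.00466353 266.84690523] -79.4543187880148 [[0.8, -0.7], [0.5, 0.6], [-0.6, -0.6], [-0.7, 0.7]]
5.95 [464.72325808 388.49114879  26.00569148] [38.80939847 29.06638796 98.13561054]
5.95 [464.72325808 388.49114879  26.00569148] [38.80939847 29.06638796 98.13561054]
5.95 [464.72325808 388.49114879  26.00569148] [38.80939847 29.06638796 98.13561054]
5.95 [464.72325808 388.49114879  26.00569148] [38.80939847 29.06638796 98.13561054]
5.95 [464.72325808 388.49114879  26.00569148] [38.80939847 29.06638796 98.13561054]
5.95 [464.72325808 388.49114879  26.00569148] [38.80939847 29.06638796 98.13561054]
6.0 [464.50345517 388.36844458  25.68465069] [ 1.79920171e+02  1.31968978e-01 -1.74148814e+02] [-0.05656368  0.64798177  0.12240474]
6.05 [464.28544535 388.19028207  25.36244246] [ 1.79941332e+02  1.00033571e-01 -1.74147688e+02] [-0.13282874 -0.45021563 -0.32426367]
6.1 [464.1226439  388.11253486  25.08648674] [ 1.79957539e+02  7.47116480e-02 -1.74141748e+02] [-0.66479948 -0.11992392 -0.42545505]
```

Call:
move_arm(plan=[{"x": 0, "y": 0, "z": 10, "rx": 0, "ry": 0, "rz": 0}, {"x": 0, "y": 0, "z": 10, "rx": 0, "ry": 0, "rz": 0}, {"x": 0, "y": 0, "z": 0, "rx": 0, "ry": 0, "rz": 0}, {"x": 0, "y": 0, "z": 0, "rx": 0, "ry": 0, "rz": 0}, {"x": 0, "y": 0, "z": 0, "rx": 0, "ry": 0, "rz": 0}])

```text
time_s: 6.6
ee_pos: [463.9, 387.9, 4.1]
ee_rot: [-180.0, 0.0, -174.1]
force: [-0.7, 1.0, 0.2]
gripper_width: 77.1
gripper_force: 0.0
```

Call:
move_arm(grip=0.6, squeeze=25, plan=[{"x": 0, "y": 0, "z": 0, "rx": 0, "ry": 0, "rz": 0}, {"x": 0, "y": 0, "z": 0, "rx": 0, "ry": 0, "rz": 0}, {"x": 0, "y": 0, "z": 0, "rx": 0, "ry": 0, "rz": 0}, {"x": 0, "y": 0, "z": 0, "rx": 0, "ry": 0, "rz": 0}])

```text
time_s: 7.0
ee_pos: [463.8, 387.9, 4.3]
ee_rot: [180.0, 0.0, -174.1]
force: [0.1, -0.7, 0.3]
gripper_width: 55.3
gripper_force: 0.0
```

```bash
python3 - <<'E'
from h import *
g=[]
for c in ('side','top','wrist'):
    f=grab_frame(c); g.append(f['img'][:,:,::-1])
    for q in masks_of(c,'small_bearing')[:2]:
        B=cloud(f,q['pixels']); b=B[(B[:,2]>8)&(B[:,2]<30)]; print(c,q['p'],q['box'],np.round(np.percentile(B,[5,50,95],axis=0)).tolist())
a=cv2.resize(g[0][170:270,240:370],(520,400)); b=cv2.resize(g[2][60:360,120:520],(280,210)); 
cv2.imwrite('pics/d.png',np.hstack([a,np.vstack([b,cv2.resize(g[1][180:300,250:390],(280,190))])]))
E
```

```text
top 0.57 [320.9, 252.4, 14.6, 9.2] [[431.0, 368.0, 1.0], [436.0, 380.0, 17.0], [441.0, 391.0, 122.0]]
wrist 0.92 [316.7, 217.4, 96.0, 78.6] [[435.0, 362.0, 3.0], [453.0, 387.0, 14.0], [475.0, 413.0, 18.0]]
wrist 0.17 [132.8, 197.9, 98.2, 84.6] [[431.0, 259.0, 3.0], [449.0, 278.0, 22.0], [467.0, 301.0, 24.0]]
```

View pics/d.png

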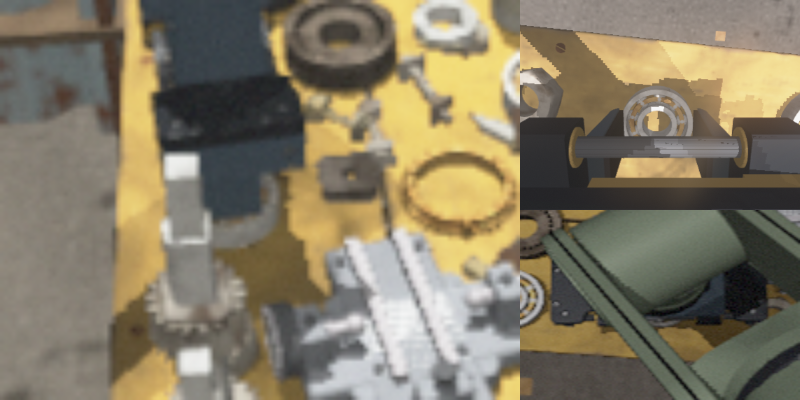

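```bash
python3 - <<'E'
from h import *
f=grab_frame('wrist'); s=state(); print(s['gripper_width'],s['gripper_force'],s['ee_pos'])
P=cloud(f); k=P[(abs(P[:,0]-455)<50)&(abs(P[:,1]-387)<75)&(P[:,2]>-10)&(P[:,2]<60)]
for y in range(315,465,6):
    q=k[(k[:,1]>=y)&(k[:,1]<y+6)]; q=q[q[:,2]>6]
    if len(q): print(y,len(q),np.round(np.percentile(q,[2,98],axis=0)).astype(int).tolist())
E
```

```text
54.686762039496145 0.0 [463.78878208 387.80781197   4.18885352]
345 42 [[449, 349, 39], [450, 351, 60]]
351 260 [[449, 351, 29], [451, 357, 59]]
357 781 [[448, 357, 7], [481, 363, 59]]
363 545 [[440, 363, 8], [478, 369, 18]]
369 616 [[437, 369, 8], [477, 375, 18]]
375 512 [[434, 375, 6], [475, 381, 18]]
381 395 [[433, 381, 7], [477, 387, 18]]
387 376 [[433, 387, 7], [477, 393, 18]]
393 464 [[434, 393, 7], [475, 399, 18]]
399 563 [[437, 399, 8], [473, 405, 18]]
405 470 [[440, 405, 8], [474, 411, 18]]
411 822 [[444, 411, 8], [474, 417, 59]]
417 309 [[442, 417, 17], [476, 423, 60]]
423 19 [[442, 423, 46], [443, 424, 60]]
```

Call:
move_arm(grip=0.45, squeeze=20, plan=[{"x": 0, "y": 0, "z": 0, "rx": 0, "ry": 0, "rz": 0}, {"x": 0, "y": 0, "z": 0, "rx": 0, "ry": 0, "rz": 0}, {"x": 0, "y": 0, "z": 0, "rx": 0, "ry": 0, "rz": 0}])

```text
time_s: 7.65
ee_pos: [463.8, 387.8, 4.2]
ee_rot: [-180.0, 0.0, -174.1]
force: [0.1, -0.9, 0.4]
gripper_width: 41.6
gripper_force: 0.0
```

```bash
python3 - <<'E'
from h import *
f=grab_frame('wrist'); s=state(); print(s['gripper_width'],s['gripper_force'],s['ee_pos'],s['force'])
P=cloud(f); k=P[(abs(P[:,0]-455)<50)&(abs(P[:,1]-387)<75)&(P[:,2]>6)&(P[:,2]<60)]
for z in range(6,60,6):
    q=k[(k[:,2]>=z)&(k[:,2]<z+6)]
    for n,w in (('L',q[q[:,1]<387]),('R',q[q[:,1]>387])):
        if len(w): print(z,n,len(w),np.round(np.percentile(w,[2,98],axis=0)).astype(int).tolist())
cv2.imwrite('pics/e.png',cv2.resize(f['img'][150:300,200:440,::-1],(800,500),interpolation=cv2.INTER_CUBIC))
E
```

```text
41.06116125625713 0.0 [463.76783265 387.82211726   4.1904617 ] [ 0.08198325  0.01428075 -0.05144317]
6 L 369 [[433, 363, 6], [477, 386, 12]]
6 R 355 [[433, 388, 6], [477, 412, 12]]
12 L 1568 [[434, 362, 12], [476, 386, 18]]
12 R 1494 [[434, 388, 12], [474, 410, 18]]
18 L 32 [[435, 362, 18], [475, 385, 19]]
18 R 32 [[437, 388, 18], [470, 410, 18]]
24 L 29 [[449, 361, 27], [465, 367, 30]]
24 R 25 [[444, 408, 28], [458, 412, 30]]
30 L 103 [[448, 358, 30], [469, 368, 36]]
30 R 99 [[443, 408, 30], [464, 414, 36]]
36 L 103 [[449, 357, 36], [466, 368, 42]]
36 R 118 [[443, 407, 36], [462, 416, 42]]
42 L 122 [[448, 357, 42], [464, 368, 48]]
42 R 116 [[443, 407, 42], [459, 416, 48]]
48 L 135 [[448, 356, 48], [481, 369, 54]]
48 R 138 [[443, 407, 48], [477, 416, 54]]
54 L 164 [[448, 356, 54], [480, 369, 60]]
54 R 155 [[443, 407, 54], [476, 417, 60]]
```

View pics/e.png

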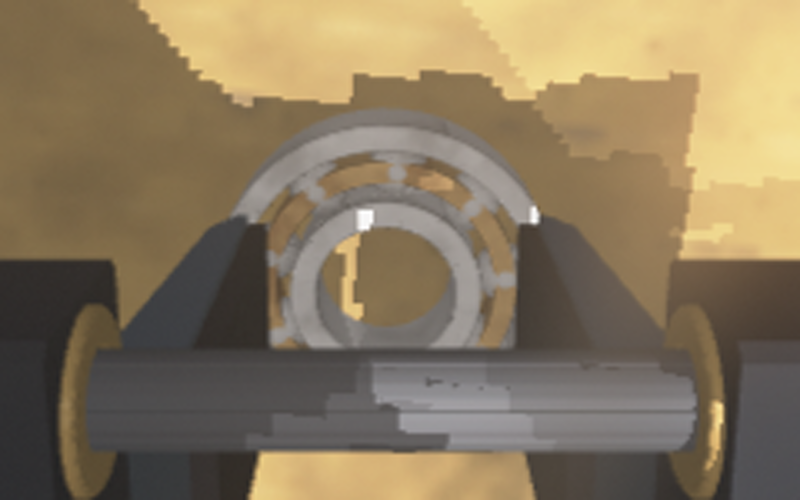

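The crop shows both fingertips ending on top of the bearing, at z about 26, so their tips sit higher than the TCP at this opening. I'll open and measure the tip height before going lower.

Call:
move_arm(grip=0.85, plan=[{"x": 0, "y": 0, "z": 0, "rx": 0, "ry": 0, "rz": 0}, {"x": 0, "y": 0, "z": 0, "rx": 0, "ry": 0, "rz": 0}, {"x": 0, "y": 0, "z": 0, "rx": 0, "ry": 0, "rz": 0}, {"x": 0, "y": 0, "z": 0, "rx": 0, "ry": 0, "rz": 0}, {"x": 0, "y": 0, "z": 0, "rx": 0, "ry": 0, "rz": 0}, {"x": 0, "y": 0, "z": 0, "rx": 0, "ry": 0, "rz": 0}])

```text
time_s: 8.3
ee_pos: [463.8, 387.8, 4.2]
ee_rot: [-180.0, 0.0, -174.1]
force: [0.7, 0.9, 0.4]
gripper_width: 77.7
gripper_force: 0.0
```

```bash
cat > tip.py <<'E'
from h import *
f=grab_frame('wrist'); s=state(); print(s['time_s'],s['gripper_width'],s['ee_pos'],s['force'])
P=cloud(f); R,t=RT(f); e=s['ee_pos']; ya=np.radians(s['ee_rot'][2])
D=P-e; tx=D[:,0]*np.cos(ya)+D[:,1]*np.sin(ya); ty=D[:,0]*np.sin(ya)-D[:,1]*np.cos(ya)
w=s['gripper_width']/2
for n,sg in (('L',-1),('R',1)):
    k=(abs(tx)<18)&(sg*ty>w-4)&(sg*ty<w+18)&(P[:,2]>-20)
    print(n,k.sum(),'z pct',np.round(np.percentile(P[k][:,2],[1,5,10,20,30,50]),1))
    for z in range(-4,60,4):
        j=k&(P[:,2]>=z)&(P[:,2]<z+4)
        if j.sum()>3: print(z,j.sum(),'tx',np.round(np.percentile(tx[j],[3,97])),'ty',np.round(np.percentile(ty[j],[3,97])))
q=masks_of('wrist','small_bearing')
if q: 
    B=cloud(f,q[0]['pixels']); b=B[(B[:,2]>12)&(B[:,2]<22)]; print(cv2.minEnclosingCircle(b[:,:2].astype(np.float32)))
E
python3 tip.py
```

```text
8.35 77.2359916807545 [463.77485067 387.81267255   4.19745134] [-0.30331117  0.33629317 -0.66492777]
L 5448 z pct [-1.  -0.5 -0.   1.6 49.3 75.9]
-4 579 tx [-17.  17.] ty [-56. -35.]
0 517 tx [-16.  17.] ty [-55. -35.]
24 5 tx [ 1. 18.] ty [-42. -38.]
28 86 tx [-4. 18.] ty [-44. -38.]
32 97 tx [-3. 18.] ty [-45. -38.]
36 97 tx [-0. 18.] ty [-46. -38.]
40 109 tx [ 1. 18.] ty [-47. -38.]
44 112 tx [ 2. 18.] ty [-47. -38.]
48 122 tx [-16.  18.] ty [-47. -38.]
52 132 tx [-15.  18.] ty [-48. -38.]
56 134 tx [-14.  18.] ty [-47. -38.]
R 4998 z pct [-1.1 -0.5 -0.1  0.7 41.2 69.7]
-4 575 tx [-17.  18.] ty [35. 55.]
0 599 tx [-16.  17.] ty [35. 56.]
24 12 tx [-1. 17.] ty [39. 43.]
28 84 tx [-4. 18.] ty [39. 45.]
32 93 tx [-2. 18.] ty [39. 46.]
36 101 tx [-1. 18.] ty [39. 47.]
40 99 tx [ 1. 18.] ty [39. 47.]
44 115 tx [ 2. 18.] ty [39. 48.]
48 118 tx [-15.  18.] ty [39. 48.]
52 137 tx [-15.  18.] ty [39. 48.]
56 141 tx [-15.  18.] ty [39. 49.]
((463.52783203125, 387.1044921875), 30.82670021057129)
```

The tips sit about 23 mm above the reported TCP at every opening, so I'll go down in force-checked steps.

Call:
move_arm(plan=[{"x": 0, "y": 0, "z": 6, "rx": 0, "ry": 0, "rz": 0}, {"x": 0, "y": 0, "z": 5, "rx": 0, "ry": 0, "rz": 0}, {"x": 0, "y": 0, "z": 4, "rx": 0, "ry": 0, "rz": 0}, {"x": 0, "y": 0, "z": 0, "rx": 0, "ry": 0, "rz": 0}])

```text
time_s: 8.8
ee_pos: [463.2, 387.3, -11.8]
ee_rot: [-179.9, -0.1, -174.1]
force: [-1.1, -0.0, 0.0]
gripper_width: 77.5
gripper_force: 0.0
```

```bash
python3 tip.py
```

```text
8.85 77.5816013439139 [463.49835424 387.56031402 -11.39830118] [ 0.82784272 -0.23333706  0.26088501]
L 4872 z pct [-1.  -0.3  0.2 23.  41.5 64.6]
-4 386 tx [-10.  17.] ty [-56. -35.]
0 344 tx [-10.  18.] ty [-56. -35.]
8 6 tx [ 2. 17.] ty [-42. -38.]
12 83 tx [-4. 18.] ty [-42. -38.]
16 85 tx [-2. 18.] ty [-45. -38.]
20 90 tx [-1. 18.] ty [-46. -38.]
24 101 tx [ 1. 18.] ty [-46. -38.]
28 98 tx [ 2. 18.] ty [-46. -38.]
32 101 tx [-14.  18.] ty [-46. -38.]
36 119 tx [-15.  18.] ty [-47. -38.]
40 130 tx [-14.  18.] ty [-47. -38.]
44 138 tx [-14.  18.] ty [-48. -38.]
48 149 tx [-15.  18.] ty [-48. -38.]
52 175 tx [-15.  18.] ty [-48. -38.]
56 203 tx [-14.  18.] ty [-49. -38.]
R 4463 z pct [-0.9 -0.3  0.1 16.8 34.6 57.8]
-4 384 tx [-9. 17.] ty [35. 56.]
0 401 tx [-10.  18.] ty [35. 56.]
8 5 tx [10. 17.] ty [40. 42.]
12 84 tx [-3. 18.] ty [39. 44.]
16 91 tx [-3. 18.] ty [39. 47.]
20 102 tx [-1. 18.] ty [39. 47.]
24 100 tx [ 1. 18.] ty [39. 47.]
28 104 tx [ 2. 18.] ty [39. 48.]
32 112 tx [-15.  18.] ty [39. 48.]
36 122 tx [-15.  18.] ty [39. 48.]
40 138 tx [-14.  18.] ty [39. 48.]
44 145 tx [-15.  18.] ty [39. 49.]
48 169 tx [-15.  18.] ty [39. 49.]
52 186 tx [-14.  18.] ty [39. 50.]
56 190 tx [-12.  18.] ty [39. 50.]
((464.2080078125, 387.05224609375), 31.161386489868164)
```

Call:
move_arm(plan=[{"x": 0, "y": 0, "z": 4, "rx": 0, "ry": 0, "rz": 0}, {"x": 0, "y": 0, "z": 3, "rx": 0, "ry": 0, "rz": 0}, {"x": 0, "y": 0, "z": 0, "rx": 0, "ry": 0, "rz": 0}, {"x": 0, "y": 0, "z": 0, "rx": 0, "ry": 0, "rz": 0}])

```text
time_s: 9.3
ee_pos: [463.7, 387.8, -17.9]
ee_rot: [-180.0, -0.0, -174.1]
force: [0.1, -0.2, 1.0]
gripper_width: 77.4
gripper_force: 0.0
```

Call:
move_arm(grip=0.6, squeeze=25, plan=[{"x": 0, "y": 0, "z": 0, "rx": 0, "ry": 0, "rz": 0}, {"x": 0, "y": 0, "z": 0, "rx": 0, "ry": 0, "rz": 0}, {"x": 0, "y": 0, "z": 0, "rx": 0, "ry": 0, "rz": 0}, {"x": 0, "y": 0, "z": 0, "rx": 0, "ry": 0, "rz": 0}])

```text
time_s: 9.7
ee_pos: [463.8, 387.8, -17.7]
ee_rot: [-180.0, 0.0, -174.1]
force: [0.5, -0.5, 0.3]
gripper_width: 60.7
gripper_force: 25.0
```

Call:
move_arm(plan=[{"x": 0, "y": 0, "z": -25, "rx": 0, "ry": 0, "rz": 0}, {"x": 0, "y": 0, "z": -40, "rx": 0, "ry": 0, "rz": 0}, {"x": -5, "y": -6, "z": -25, "rx": 0, "ry": 0, "rz": 0}, {"x": -19, "y": -22, "z": 0, "rx": 0, "ry": 0, "rz": 0}, {"x": -25, "y": -28, "z": 0, "rx": 0, "ry": 0, "rz": 0}, {"x": -20, "y": -23, "z": 0, "rx": 0, "ry": 0, "rz": 0}, {"x": -12, "y": -13.5, "z": 0, "rx": 0, "ry": 0, "rz": -0.041}, {"x": 0, "y": 0, "z": 0, "rx": 0, "ry": 0, "rz": -0.041}, {"x": 0, "y": 0, "z": 0, "rx": 0, "ry": 0, "rz": 0}, {"x": 0, "y": 0, "z": 0, "rx": 0, "ry": 0, "rz": 0}])

```text
time_s: 10.7
ee_pos: [553.3, 304.1, 71.8]
ee_rot: [-180.0, -0.1, -169.5]
force: [0.2, 0.2, -2.4]
gripper_width: 61.1
gripper_force: 25.0
```

```bash
python3 - <<'E'
from h import *
f=grab_frame('wrist'); s=state(); print(s['time_s'],s['ee_pos'],s['ee_rot'],s['gripper_width'],s['gripper_force'],s['force'])
save(f,'w2.png')
for l,h in dict(open_end=26,anvil=34.5,spindle=34.5,stop_post=34.5,stand=0).items():
    for q in landmark_of('wrist',l)[:2]: print(l,round(q['p'],2),np.round(q['point']),np.round(ray(f,q['point'],h),1))
R,t=RT(f); c,a=np.cos(np.radians(-79.45)),np.sin(np.radians(-79.45))
M=np.array([[-70,14,26],[32,14,26],[-70,-14,26],[32,-14,26],[0,-31,34.5],[0,37,34.5],[50,0,34.5],[-73,-31,18],[-73,31,18]],float)
W=np.stack([561+c*M[:,0]-a*M[:,1],266.85+a*M[:,0]+c*M[:,1],M[:,2]],1); C=W@R.T+t
u=C[:,:2]/C[:,2:]*[f['fx'],f['fy']]+[f['cx'],f['cy']]; print(np.round(u).tolist())
im=cv2.resize(f['img'][:,:,::-1],None,fx=1.25,fy=1.25,interpolation=cv2.INTER_CUBIC)
for p in u: cv2.circle(im,tuple(int(round(v*1.25)) for v in p),2,(0,0,255),-1)
cv2.imwrite('pics/f.png',im)
E
```

```text
10.75 [553.25950286 304.23730553  71.88694034] [-1.79989359e+02 -4.61070502e-02 -1.69460968e+02] 60.64381630758683 24.99967757554259 [-0.28911216  0.29833821 -2.04625295]
spindle 0.86 [267. 171.] [528.4 263.3  34.5]
stop_post 0.63 [186. 214.] [570.8 208.7  34.5]
stand 0.87 [277. 204.] [560.8 270.8   0. ]
[[358.0, 229.0], [227.0, 229.0], [359.0, 194.0], [225.0, 194.0], [264.0, 174.0], [268.0, 261.0], [199.0, 215.0], [362.0, 170.0], [360.0, 245.0]]
```

View pics/f.png

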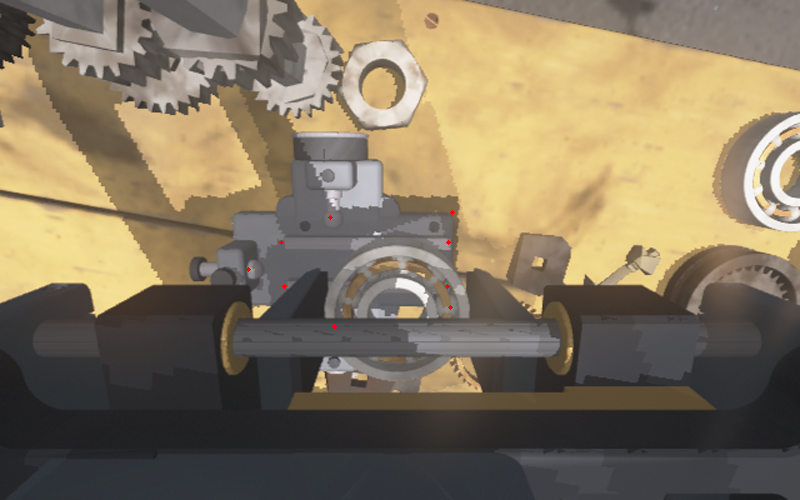

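Model points line up with the rails and the spindle nose at about (333, 215), to within about 2 mm. The bearing hangs over the open end, so I'll lower it.

Call:
move_arm(plan=[{"x": 0, "y": 0, "z": 15, "rx": 0, "ry": 0, "rz": 0}, {"x": 0, "y": 0, "z": 15, "rx": 0, "ry": 0, "rz": 0}, {"x": 0, "y": 0, "z": 15, "rx": 0, "ry": 0, "rz": 0}, {"x": 0, "y": 0, "z": 8, "rx": 0, "ry": 0, "rz": 0}, {"x": 0, "y": 0, "z": 4, "rx": 0, "ry": 0, "rz": 0}, {"x": 0, "y": 0, "z": 2, "rx": 0, "ry": 0, "rz": 0}, {"x": 0, "y": 0, "z": 0, "rx": 0, "ry": 0, "rz": 0}, {"x": 0, "y": 0, "z": 0, "rx": 0, "ry": 0, "rz": 0}, {"x": 0, "y": 0, "z": 0, "rx": 0, "ry": 0, "rz": 0}])

```text
time_s: 11.9
ee_pos: [554.2, 304.2, 13.8]
ee_rot: [180.0, 0.1, -169.4]
force: [0.0, -0.3, -2.5]
gripper_width: 61.1
gripper_force: 25.0
```

Call:
move_arm(plan=[{"x": 0, "y": 0, "z": 1.5, "rx": 0, "ry": 0, "rz": 0}, {"x": 0, "y": 0, "z": 1, "rx": 0, "ry": 0, "rz": 0}, {"x": 0, "y": 0, "z": 0.5, "rx": 0, "ry": 0, "rz": 0}, {"x": 0, "y": 0, "z": 0, "rx": 0, "ry": 0, "rz": 0}, {"x": 0, "y": 0, "z": 0, "rx": 0, "ry": 0, "rz": 0}])

```text
time_s: 12.4
ee_pos: [553.8, 304.1, 10.2]
ee_rot: [-180.0, -0.0, -169.4]
force: [0.1, -0.4, -2.2]
gripper_width: 60.9
gripper_force: 25.0
```

Call:
move_arm(plan=[{"x": 0, "y": 0, "z": 0.7, "rx": 0, "ry": 0, "rz": 0}, {"x": 0, "y": 0, "z": 0.5, "rx": 0, "ry": 0, "rz": 0}, {"x": 0, "y": 0, "z": 0, "rx": 0, "ry": 0, "rz": 0}, {"x": 0, "y": 0, "z": 0, "rx": 0, "ry": 0, "rz": 0}])

```text
time_s: 12.8
ee_pos: [553.8, 304.0, 9.0]
ee_rot: [-180.0, -0.0, -169.4]
force: [-0.2, -0.0, -1.5]
gripper_width: 60.4
gripper_force: 25.0
```

Call:
move_arm(plan=[{"x": 0, "y": 0, "z": 0.5, "rx": 0, "ry": 0, "rz": 0}, {"x": 0, "y": 0, "z": 0.3, "rx": 0, "ry": 0, "rz": 0}, {"x": 0, "y": 0, "z": 0, "rx": 0, "ry": 0, "rz": 0}, {"x": 0, "y": 0, "z": 0, "rx": 0, "ry": 0, "rz": 0}])

```text
time_s: 13.2
ee_pos: [553.8, 304.1, 8.3]
ee_rot: [-180.0, 0.0, -169.4]
force: [0.4, -0.3, -0.4]
gripper_width: 60.8
gripper_force: 25.0
```

Call:
move_arm(grip=0.79, plan=[{"x": 0, "y": 0, "z": 0, "rx": 0, "ry": 0, "rz": 0}, {"x": 0, "y": 0, "z": 0, "rx": 0, "ry": 0, "rz": 0}, {"x": 0, "y": 0, "z": 0, "rx": 0, "ry": 0, "rz": 0}])

```text
time_s: 13.5
ee_pos: [554.0, 304.2, 8.4]
ee_rot: [180.0, 0.0, -169.4]
force: [0.3, 0.4, -0.3]
gripper_width: 72.3
gripper_force: 0.0
```

Call:
move_arm(plan=[{"x": 0, "y": 0, "z": -15, "rx": 0, "ry": 0, "rz": 0}, {"x": 0, "y": 0, "z": -25, "rx": 0, "ry": 0, "rz": 0}, {"x": 0, "y": 5, "z": -10, "rx": 0, "ry": 0, "rz": 0}, {"x": 0, "y": 20, "z": 0, "rx": 0, "ry": 0, "rz": 0}, {"x": 0, "y": 20, "z": 0, "rx": 0, "ry": 0, "rz": 0}, {"x": 0, "y": 7, "z": 0, "rx": 0, "ry": 0, "rz": 0}, {"x": 0, "y": 0, "z": 0, "rx": 0, "ry": 0, "rz": 0}])

```text
time_s: 14.2
ee_pos: [543.1, 356.8, 56.9]
ee_rot: [-180.0, -0.1, -169.3]
force: [-0.9, -0.3, 0.2]
gripper_width: 72.1
gripper_force: 0.0
```

```bash
python3 - <<'E'
from h import *
for c in ('top','wrist','side'):
    f=grab_frame(c); save(f,c+'3.png')
    for q in masks_of(c,'small_bearing')[:1]:
        B=cloud(f,q['pixels']); b=B[(B[:,2]>36)&(B[:,2]<50)]; print(c,q['p'],len(b),np.median(b[:,2]),cv2.minEnclosingCircle(b[:,:2].astype(np.float32)),np.round(np.percentile(b,[2,98],axis=0),1).tolist())
    for l,h in dict(anvil=34.5,spindle=34.5,stop_post=34.5,small_bearing=26).items():
        for q in landmark_of(c,l)[:1]: print(l,round(q['p'],2),np.round(q['point']),np.round(ray(f,q['point'],h),1))
s=state(); print(s['time_s'],s['ee_pos'],s['ee_rot'],s['force'])
E
```

```text
stop_post 0.62 [418. 185.] [578.5 204.7  34.5]
small_bearing 0.37 [380. 193.] [557.2 275.7  26. ]
wrist 0.42 3152 44.14587926103114 ((531.5357055664062, 232.03240966796875), 66.23602294921875) [[483.2, 188.9, 36.5], [575.9, 275.3, 49.5]]
anvil 0.37 [245. 219.] [553.2 305.1  34.5]
spindle 0.7 [186. 176.] [529.9 261.3  34.5]
stop_post 0.6 [109. 218.] [570.2 211.4  34.5]
small_bearing 0.81 [246. 218.] [555.1 304.3  26. ]
side 0.86 414 40.980553247921094 ((552.6197509765625, 303.6542053222656), 32.0202751159668) [[524.9, 274.3, 36.3], [581.4, 332.2, 44.5]]
anvil 0.59 [361. 245.] [602.6 273.5  34.5]
spindle 0.5 [331. 250.] [536.  263.6  34.5]
stop_post 0.9 [347. 266.] [565.  218.5  34.5]
small_bearing 0.72 [337. 237.] [553.7 309.1  26. ]
15.1 [544.26770108 355.18852988  58.20798498] [-1.79996430e+02  1.12979168e-03 -1.69447331e+02] [-0.22331464  0.09264364 -0.77338841]
```

Call:
move_arm(grip=0, squeeze=20, plan=[{"x": 0, "y": 0, "z": 8, "rx": 0, "ry": 0, "rz": 0}, {"x": 0, "y": 0, "z": 8, "rx": 0, "ry": 0, "rz": 0}, {"x": 0, "y": 0, "z": 8, "rx": 0, "ry": 0, "rz": 0}, {"x": 0, "y": 0, "z": 8, "rx": 0, "ry": 0, "rz": 0}, {"x": 0, "y": 0, "z": 7, "rx": 0, "ry": 0, "rz": 0}, {"x": 0, "y": 0, "z": 6, "rx": 0, "ry": 0, "rz": 0}, {"x": 0, "y": 0, "z": 4, "rx": 0, "ry": 0, "rz": 0}, {"x": 0, "y": 0, "z": 0, "rx": 0, "ry": 0, "rz": 0}, {"x": 0, "y": 0, "z": 0, "rx": 0, "ry": 0, "rz": 0}, {"x": 0, "y": 0, "z": 0, "rx": 0, "ry": 0, "rz": 0}])

```text
time_s: 16.1
ee_pos: [544.1, 354.8, 8.6]
ee_rot: [-180.0, -0.0, -169.4]
force: [0.4, -0.0, 0.3]
gripper_width: 0.6
gripper_force: 0.0
```

Call:
move_arm(plan=[{"x": 0, "y": -3, "z": 0, "rx": 0, "ry": 0, "rz": 0}, {"x": 0, "y": -3, "z": 0, "rx": 0, "ry": 0, "rz": 0}, {"x": 0, "y": -2, "z": 0, "rx": 0, "ry": 0, "rz": 0}, {"x": 0, "y": -2, "z": 0, "rx": 0, "ry": 0, "rz": 0}, {"x": 0, "y": -2, "z": 0, "rx": 0, "ry": 0, "rz": 0}, {"x": 0, "y": -2, "z": 0, "rx": 0, "ry": 0, "rz": 0}, {"x": 0, "y": -2, "z": 0, "rx": 0, "ry": 0, "rz": 0}])

```text
time_s: 16.8
ee_pos: [547.3, 339.3, 9.3]
ee_rot: [-180.0, 0.0, -169.4]
force: [0.8, -0.7, -0.1]
gripper_width: 0.5
gripper_force: 0.0
```

Call:
move_arm(plan=[{"x": 0, "y": -1.5, "z": 0, "rx": 0, "ry": 0, "rz": 0}, {"x": 0, "y": -1.5, "z": 0, "rx": 0, "ry": 0, "rz": 0}, {"x": 0, "y": -1.5, "z": 0, "rx": 0, "ry": 0, "rz": 0}, {"x": 0, "y": -1.5, "z": 0, "rx": 0, "ry": 0, "rz": 0}])

```text
time_s: 17.2
ee_pos: [548.3, 333.6, 9.2]
ee_rot: [180.0, 0.0, -169.4]
force: [-0.1, 1.6, -0.1]
gripper_width: 0.3
gripper_force: 0.5
```

Call:
move_arm(plan=[{"x": 0, "y": -1, "z": 0, "rx": 0, "ry": 0, "rz": 0}, {"x": 0, "y": -1, "z": 0, "rx": 0, "ry": 0, "rz": 0}, {"x": 0, "y": -1, "z": 0, "rx": 0, "ry": 0, "rz": 0}, {"x": 0, "y": -1, "z": 0, "rx": 0, "ry": 0, "rz": 0}])

```text
time_s: 17.6
ee_pos: [549.1, 329.6, 9.2]
ee_rot: [-180.0, 0.0, -169.4]
force: [0.1, 0.8, 0.7]
gripper_width: 0.6
gripper_force: 0.6
```

Call:
move_arm(plan=[{"x": 0, "y": -1, "z": 0, "rx": 0, "ry": 0, "rz": 0}, {"x": 0, "y": -1, "z": 0, "rx": 0, "ry": 0, "rz": 0}, {"x": 0, "y": -1, "z": 0, "rx": 0, "ry": 0, "rz": 0}, {"x": 0, "y": -1, "z": 0, "rx": 0, "ry": 0, "rz": 0}])

```text
time_s: 18.0
ee_pos: [549.8, 325.6, 9.2]
ee_rot: [-180.0, 0.0, -169.4]
force: [-1.3, 0.9, -0.4]
gripper_width: 0.2
gripper_force: 0.6
```

Call:
move_arm(plan=[{"x": 0, "y": -1, "z": 0, "rx": 0, "ry": 0, "rz": 0}, {"x": 0, "y": -1, "z": 0, "rx": 0, "ry": 0, "rz": 0}, {"x": 0, "y": -1, "z": 0, "rx": 0, "ry": 0, "rz": 0}, {"x": 0, "y": -1, "z": 0, "rx": 0, "ry": 0, "rz": 0}])

```text
time_s: 18.4
ee_pos: [550.7, 321.9, 9.2]
ee_rot: [180.0, 0.0, -169.4]
force: [1.7, 2.5, -0.2]
gripper_width: 0.0
gripper_force: 0.8
```

Call:
move_arm(plan=[{"x": 0, "y": -1, "z": 0, "rx": 0, "ry": 0, "rz": 0}, {"x": 0, "y": -1, "z": 0, "rx": 0, "ry": 0, "rz": 0}, {"x": 0, "y": -1, "z": 0, "rx": 0, "ry": 0, "rz": 0}])

```text
time_s: 18.7
ee_pos: [551.1, 319.6, 9.4]
ee_rot: [179.9, 0.0, -169.5]
force: [-0.3, 5.5, -0.4]
gripper_width: 0.3
gripper_force: 2.7
```

Call:
move_arm(plan=[{"x": 0, "y": -1, "z": 0, "rx": 0, "ry": 0, "rz": 0}, {"x": 0, "y": -1, "z": 0, "rx": 0, "ry": 0, "rz": 0}, {"x": 0, "y": -1, "z": 0, "rx": 0, "ry": 0, "rz": 0}])

```text
time_s: 19.0
ee_pos: [550.6, 317.8, 9.3]
ee_rot: [179.8, -0.1, -169.5]
force: [-3.5, 7.7, 0.2]
gripper_width: 0.4
gripper_force: 4.5
```

```bash
python3 - <<'E'
from h import *
for c in ('side','wrist'):
    f=grab_frame(c); save(f,c+'4.png')
    for q in masks_of(c,'small_bearing')[:1]:
        B=cloud(f,q['pixels']); b=B[(B[:,2]>36)&(B[:,2]<50)]; print(c,q['p'],len(b),np.median(b[:,2]),cv2.minEnclosingCircle(b[:,:2].astype(np.float32)))
    for l,h in dict(small_bearing=26).items():
        for q in landmark_of(c,l)[:1]: print(l,round(q['p'],2),np.round(q['point']),np.round(ray(f,q['point'],h),1))
s=state(); print(s['time_s'],s['ee_pos'],s['force'])
g=[cv2.resize(cv2.imread('pics/side4.png')[215:295,295:375],(400,400),interpolation=cv2.INTER_CUBIC),cv2.resize(cv2.imread('pics/wrist4.png')[100:350,100:350],(400,400),interpolation=cv2.INTER_CUBIC)]
cv2.imwrite('pics/g.png',np.hstack(g))
E
```

```text
side 0.85 384 40.98791417415299 ((561.177978515625, 277.8731689453125), 31.236570358276367)
small_bearing 0.63 [342. 245.] [562.3 284.5  26. ]
wrist 0.6 2605 41.064715596793285 ((561.2723999023438, 278.9662170410156), 31.049901962280273)
19.3 [550.47095169 317.35363101   9.25155436] [-3.79855406  6.90341442  0.63508074]
```

View pics/g.png

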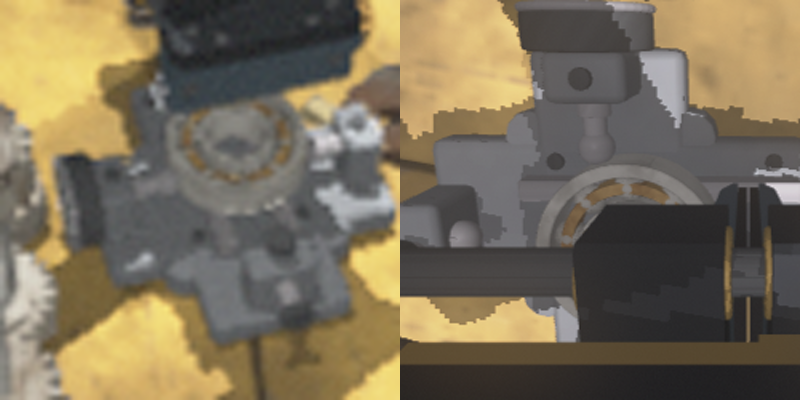

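The side and wrist views show the bearing touching the spindle nose with its centre near x = -11 mm, and a push force of about 8 N. I'll continue gently.

Call:
move_arm(plan=[{"x": 0, "y": -1, "z": 0, "rx": 0, "ry": 0, "rz": 0}, {"x": 0, "y": -1, "z": 0, "rx": 0, "ry": 0, "rz": 0}, {"x": 0, "y": 0, "z": 0, "rx": 0, "ry": 0, "rz": 0}])

```text
time_s: 19.6
ee_pos: [551.0, 315.4, 9.3]
ee_rot: [179.9, -0.1, -169.5]
force: [-1.8, 5.9, 0.3]
gripper_width: 0.7
gripper_force: 3.3
```

Call:
move_arm(plan=[{"x": 0, "y": -1, "z": 0, "rx": 0, "ry": 0, "rz": 0}, {"x": 0, "y": -1, "z": 0, "rx": 0, "ry": 0, "rz": 0}, {"x": 0, "y": 0, "z": 0, "rx": 0, "ry": 0, "rz": 0}])

```text
time_s: 19.9
ee_pos: [552.2, 312.2, 9.3]
ee_rot: [180.0, -0.0, -169.4]
force: [0.1, 3.0, -0.1]
gripper_width: 0.7
gripper_force: 1.8
```

Call:
move_arm(plan=[{"x": 0, "y": -1, "z": 0, "rx": 0, "ry": 0, "rz": 0}, {"x": 0, "y": -1, "z": 0, "rx": 0, "ry": 0, "rz": 0}, {"x": 0, "y": -1, "z": 0, "rx": 0, "ry": 0, "rz": 0}])

```text
time_s: 20.2
ee_pos: [552.4, 309.0, 9.2]
ee_rot: [180.0, -0.1, -169.5]
force: [-1.5, 5.7, 0.0]
gripper_width: 0.0
gripper_force: 2.7
```

Call:
move_arm(plan=[{"x": 0, "y": -0.7, "z": 0, "rx": 0, "ry": 0, "rz": 0}, {"x": 0, "y": -0.7, "z": 0, "rx": 0, "ry": 0, "rz": 0}, {"x": 0, "y": 0, "z": 0, "rx": 0, "ry": 0, "rz": 0}])

```text
time_s: 20.5
ee_pos: [552.9, 307.1, 9.2]
ee_rot: [-180.0, -0.0, -169.5]
force: [-1.4, 1.7, 1.5]
gripper_width: 0.7
gripper_force: 1.4
```

Call:
move_arm(plan=[{"x": 0, "y": -0.7, "z": 0, "rx": 0, "ry": 0, "rz": 0}, {"x": 0, "y": -0.7, "z": 0, "rx": 0, "ry": 0, "rz": 0}, {"x": 0, "y": 0, "z": 0, "rx": 0, "ry": 0, "rz": 0}])

```text
time_s: 20.8
ee_pos: [553.7, 305.8, 9.2]
ee_rot: [-180.0, 0.0, -169.4]
force: [-1.0, 1.3, 0.9]
gripper_width: 0.7
gripper_force: 0.9
```

Call:
move_arm(plan=[{"x": 0, "y": -0.6, "z": 0, "rx": 0, "ry": 0, "rz": 0}, {"x": 0, "y": -0.6, "z": 0, "rx": 0, "ry": 0, "rz": 0}, {"x": 0, "y": 0, "z": 0, "rx": 0, "ry": 0, "rz": 0}])

```text
time_s: 21.1
ee_pos: [553.8, 304.8, 9.2]
ee_rot: [-180.0, 0.0, -169.4]
force: [0.3, 1.9, -0.2]
gripper_width: 0.4
gripper_force: 1.1
```

Call:
move_arm(plan=[{"x": 0, "y": -0.5, "z": 0, "rx": 0, "ry": 0, "rz": 0}, {"x": 0, "y": -0.5, "z": 0, "rx": 0, "ry": 0, "rz": 0}, {"x": 0, "y": 0, "z": 0, "rx": 0, "ry": 0, "rz": 0}])

```text
time_s: 21.4
ee_pos: [554.0, 303.8, 9.2]
ee_rot: [-180.0, 0.0, -169.4]
force: [0.8, 2.7, -0.1]
gripper_width: 0.5
gripper_force: 0.8
```

Call:
move_arm(plan=[{"x": 0, "y": -0.5, "z": 0, "rx": 0, "ry": 0, "rz": 0}, {"x": 0, "y": -0.5, "z": 0, "rx": 0, "ry": 0, "rz": 0}, {"x": 0, "y": 0, "z": 0, "rx": 0, "ry": 0, "rz": 0}])

```text
time_s: 21.7
ee_pos: [554.1, 302.9, 9.2]
ee_rot: [-180.0, 0.0, -169.4]
force: [0.3, 1.3, -0.7]
gripper_width: 0.4
gripper_force: 0.7
```

Call:
move_arm(plan=[{"x": 0, "y": -0.5, "z": 0, "rx": 0, "ry": 0, "rz": 0}, {"x": 0, "y": -0.5, "z": 0, "rx": 0, "ry": 0, "rz": 0}, {"x": 0, "y": 0, "z": 0, "rx": 0, "ry": 0, "rz": 0}])

```text
time_s: 22.0
ee_pos: [554.2, 302.0, 9.2]
ee_rot: [-180.0, 0.0, -169.4]
force: [0.8, 0.9, 0.2]
gripper_width: 0.5
gripper_force: 0.7
```

Call:
move_arm(plan=[{"x": 0, "y": -0.5, "z": 0, "rx": 0, "ry": 0, "rz": 0}, {"x": 0, "y": -0.5, "z": 0, "rx": 0, "ry": 0, "rz": 0}, {"x": 0, "y": 0, "z": 0, "rx": 0, "ry": 0, "rz": 0}])

```text
time_s: 22.3
ee_pos: [554.3, 300.9, 9.2]
ee_rot: [-180.0, -0.0, -169.4]
force: [1.0, 0.6, 0.9]
gripper_width: 0.5
gripper_force: 0.6
```

Call:
move_arm(plan=[{"x": 0, "y": -0.5, "z": 0, "rx": 0, "ry": 0, "rz": 0}, {"x": 0, "y": -0.5, "z": 0, "rx": 0, "ry": 0, "rz": 0}, {"x": 0, "y": 0, "z": 0, "rx": 0, "ry": 0, "rz": 0}])

```text
time_s: 22.6
ee_pos: [554.6, 300.1, 9.2]
ee_rot: [-180.0, 0.0, -169.4]
force: [0.8, 1.8, 0.3]
gripper_width: 0.3
gripper_force: 0.8
```

Call:
move_arm(plan=[{"x": 0, "y": -0.5, "z": 0, "rx": 0, "ry": 0, "rz": 0}, {"x": 0, "y": -0.5, "z": 0, "rx": 0, "ry": 0, "rz": 0}, {"x": 0, "y": 0, "z": 0, "rx": 0, "ry": 0, "rz": 0}])

```text
time_s: 22.9
ee_pos: [554.8, 299.0, 9.2]
ee_rot: [-180.0, 0.0, -169.4]
force: [0.5, 1.5, -0.4]
gripper_width: 0.4
gripper_force: 0.7
```

Call:
move_arm(plan=[{"x": 0, "y": -0.5, "z": 0, "rx": 0, "ry": 0, "rz": 0}, {"x": 0, "y": -0.5, "z": 0, "rx": 0, "ry": 0, "rz": 0}, {"x": 0, "y": 0, "z": 0, "rx": 0, "ry": 0, "rz": 0}])

```text
time_s: 23.2
ee_pos: [554.9, 298.0, 9.2]
ee_rot: [-180.0, -0.0, -169.4]
force: [1.2, 1.7, -0.4]
gripper_width: 0.7
gripper_force: 0.6
```

Call:
move_arm(plan=[{"x": 0, "y": -0.5, "z": 0, "rx": 0, "ry": 0, "rz": 0}, {"x": 0, "y": -0.5, "z": 0, "rx": 0, "ry": 0, "rz": 0}, {"x": 0, "y": 0, "z": 0, "rx": 0, "ry": 0, "rz": 0}])

```text
time_s: 23.5
ee_pos: [555.0, 297.0, 9.2]
ee_rot: [-180.0, -0.0, -169.4]
force: [-0.1, 2.0, 1.1]
gripper_width: 0.1
gripper_force: 0.5
```

Call:
move_arm(plan=[{"x": 0, "y": -0.5, "z": 0, "rx": 0, "ry": 0, "rz": 0}, {"x": 0, "y": -0.5, "z": 0, "rx": 0, "ry": 0, "rz": 0}, {"x": 0, "y": 0, "z": 0, "rx": 0, "ry": 0, "rz": 0}])

```text
time_s: 23.8
ee_pos: [555.1, 296.0, 9.2]
ee_rot: [-180.0, -0.0, -169.4]
force: [-0.1, 0.5, 1.3]
gripper_width: 0.3
gripper_force: 0.4
```

Call:
move_arm(plan=[{"x": 0, "y": -0.5, "z": 0, "rx": 0, "ry": 0, "rz": 0}, {"x": 0, "y": -0.5, "z": 0, "rx": 0, "ry": 0, "rz": 0}, {"x": 0, "y": 0, "z": 0, "rx": 0, "ry": 0, "rz": 0}])

```text
time_s: 24.1
ee_pos: [555.4, 295.5, 9.2]
ee_rot: [180.0, -0.0, -169.5]
force: [-0.7, 3.1, -0.2]
gripper_width: 0.5
gripper_force: 1.3
```

Call:
move_arm(plan=[{"x": 0, "y": -0.5, "z": 0, "rx": 0, "ry": 0, "rz": 0}, {"x": 0, "y": 0, "z": 0, "rx": 0, "ry": 0, "rz": 0}, {"x": 0, "y": 0, "z": 0, "rx": 0, "ry": 0, "rz": 0}])

```text
time_s: 24.4
ee_pos: [555.6, 295.2, 9.3]
ee_rot: [180.0, 0.0, -169.5]
force: [-0.4, 4.4, 0.1]
gripper_width: 0.8
gripper_force: 2.3
```

```bash
python3 - <<'E'
from h import *
F=[]
for i in range(6):
    f=grab_frame('side'); F.append(state()['force'])
print(np.mean(F,0),state()['ee_pos'],state()['gripper_force'])
for q in masks_of('side','small_bearing')[:1]:
    B=cloud(f,q['pixels']); b=B[(B[:,2]>36)&(B[:,2]<50)]; print(q['p'],np.median(b[:,2]),cv2.minEnclosingCircle(b[:,:2].astype(np.float32)))
E
```

```text
[-0.42919099  5.0670154   0.27058902] [555.57243009 295.21010075   9.26763081] 2.5957208331783477
0.72 40.84939755923595 ((567.2385864257812, 249.88050842285156), 35.282012939453125)
```

A steady 5 N with no motion means the rim is on the back stop. Backing off.

Call:
move_arm(plan=[{"x": 0, "y": 1, "z": 0, "rx": 0, "ry": 0, "rz": 0}, {"x": 0, "y": 1, "z": 0, "rx": 0, "ry": 0, "rz": 0}, {"x": 0, "y": 3, "z": 0, "rx": 0, "ry": 0, "rz": 0}, {"x": 0, "y": 6, "z": 0, "rx": 0, "ry": 0, "rz": 0}, {"x": 0, "y": 12, "z": 0, "rx": 0, "ry": 0, "rz": 0}, {"x": 0, "y": 20, "z": 0, "rx": 0, "ry": 0, "rz": 0}, {"x": 0, "y": 20, "z": -10, "rx": 0, "ry": 0, "rz": 0}, {"x": 0, "y": 10, "z": -30, "rx": 0, "ry": 0, "rz": 0}, {"x": 0, "y": 0, "z": -30, "rx": 0, "ry": 0, "rz": 0}, {"x": 0, "y": 0, "z": 0, "rx": 0, "ry": 0, "rz": 0}])

```text
time_s: 25.75
ee_pos: [544.4, 370.7, 84.7]
ee_rot: [179.8, 0.5, -169.3]
force: [0.7, 0.1, 0.4]
gripper_width: 0.3
gripper_force: 0.0
```

```bash
python3 - <<'E'
from h import *
g=[]
for c in ('side','wrist'):
    f=grab_frame(c); g.append(f['img'][:,:,::-1])
    for q in masks_of(c,'small_bearing')[:1]:
        B=cloud(f,q['pixels']); b=B[(B[:,2]>36)&(B[:,2]<50)]; print(c,q['p'],q['box'],np.median(b[:,2]),cv2.minEnclosingCircle(b[:,:2].astype(np.float32)))
s=state(); print(s['time_s'],s['ee_pos'],s['force'])
cv2.imwrite('pics/i.png',np.hstack([cv2.resize(g[0][215:295,295:375],(380,380),interpolation=cv2.INTER_CUBIC),cv2.resize(g[1][80:280,0:220],(418,380),interpolation=cv2.INTER_CUBIC)]))
E
```

```text
side 0.72 [344.9, 253.1, 29.5, 26.1] 41.155393773521695 ((566.2257690429688, 256.6156921386719), 32.95344543457031)
wrist 0.73 [166.1, 216.2, 90.5, 81.3] 41.62695836218852 ((565.67431640625, 257.2911376953125), 31.466123580932617)
25.95 [541.25618336 366.80498856  78.43798921] [ 0.80863991 -0.16245855 -0.59160769]
```

View pics/i.png

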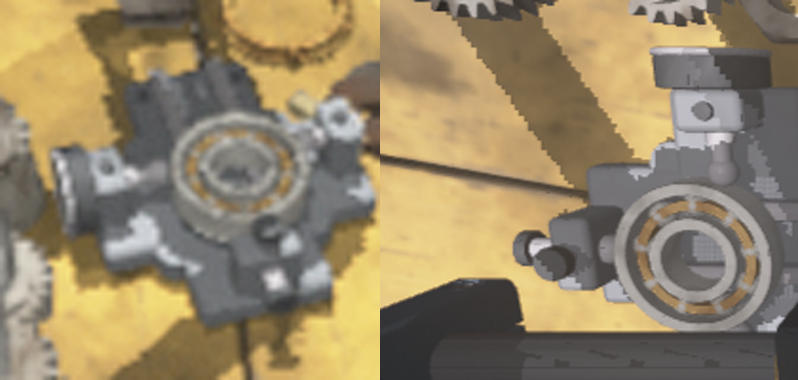

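The bearing lies flat between both contacts. Its rim touches the stop nose (wrist crop at about (608, 247)) and the spindle nose at about (722, 175). The gripper is clear, so I'm handing in.

```bash
python3 -c "from workcell import job_done; print(job_done())"
```

```text
the job is handed in; nothing more can be done
None
```

The job is handed in at about 26 s, but the hand-in gave no verdict: the bearing lies flat on the rails between anvil and spindle with its rim on the back stop, pushed with about 5 N at most, and the nut and rubber bush were not touched.

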